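Try the wing screws in the gauge nut

ROBOT

A 7-joint arm with a two-finger parallel gripper is mounted at the origin on a cart in front of the work surface, level with it; the furniture and walls round the work are solid. World frame = base frame: x ahead of the robot, y to its left, z up, the work surface at z = 0. Lengths are in mm, angles in rad, forces in N, time in s.
With the tool pointing down it reaches from about 400 to 850 mm from the base axis. Payload 4.5 kg.
Tool frame: the origin (TCP) lies on the front face of the gripper's body, between the roots of the fingers; the fingertips stand 73 mm ahead of it and the grasp point (between the pads) lies 54 mm ahead of it; z points along the fingers, y is the line along which they close (so a half turn about z gives the same grasp; the last joint's range is limited). The gripper opens to 85 mm and grips with 20 to 120 N. Pads are 22 mm wide; open, the fingers measure 114 mm over their backs; the gripper's body (76 mm by 85 mm) begins 54 mm behind the grasp point. The pads swing forward as they close: fully open they stand 13 mm farther back than shut.
Start: joints at [1.206, 0.689, -0.195, 1.565, 0.157, 0.902, -0.215], TCP at [242.723, -575.962, 303.917] pointing down, gripper open.
Joint ranges: [-3.01, 3.01], [-0.46, 2.08], [-1.47, 1.51], [0.13, 2.56], [-1, 4.14], [0.04, 2.09], [-2.66, 2.66]. Speed limits (rad/s): [2.57, 2.57, 3.14, 3.14, 3.14, 3.14, 3.14].

INTERFACE

Orientations are given as a rotation vector (axis times angle).
In Python, from cell import arm, cams gives the robot as it stands.
- The arm moves only by the shell command python3 -m pendant 'ROWS' [FORCE]. ROWS is text: rows parted by semicolons, each of 5 numbers parted by spaces: the shift along the tool's x, y, z in m, then the turn about the tool's z in rad, then the finger opening in m, from 0 to 0.0854. In form: tx ty tz turn gripper; .... A call has 1 to 5 rows; each row is the pose to reach, as a shift and turn from the pose commanded when the call began, along the tool's axes at that moment; what a row does not reach only later rows make up. A row lasts 1/12 s, in which the tool goes at most 41.7 mm and 7.16 degrees, less where a joint would pass 70% of its speed; a pose out of reach is approached as far as the arm can. A call with a gripper value outside its range is refused whole. The fingers move at their own pace and stop on an object; FORCE is the grip in N (left out, the last holds). Time passes only in rows, so rows that repeat a pose let the fingers close. It gives the time, the measured TCP pose, the force, the opening and the grip force at its end, in the units of the state.
- arm.sense(): the state, without advancing time (a new reading comes with each control period).
- cams.get_image(name): name is "side" or "top"; returns a dict with "pixels" (420x560x3 uint8, red, green, blue), "fx", "fy", "cx", "cy" (pixels), "world_from_camera" (4x4, takes a point from camera to world coordinates). Camera axes: x right, y up, looking along -z (the intrinsics and any distortion apply to the point x, -y, -z); pixel columns grow to the right and rows downward; lengths in mm; the calibration is good to about 2 mm. A picture is of the moment at which its call begins. There is no depth.
- arm.hand_in(): hands the job in; it is judged then, once.
The state is a dict: "t": time; "qpos": joint angles; "dq": joint speeds; "tau": joint torques, N m; "position": TCP position; "eef_rot": TCP orientation; "ft_force": force on the tool from outside, world axes, zero at the start; "ft_torque": the same for the moment, N m; "gripper_width": finger opening in mm; "gripper_force": force on a finger pad.
Only numpy, scipy, OpenCV 4.12 (cv2) and the standard library are available. Lean on these libraries where they do the work, as an engineer would, in place of code of your own. Each camera call takes 0.05 s, during which the arm holds its last target. There are 200 camera calls.

TASK

Try the dish rack's two loose wing screws in the gauge nut, one at a time: set the screw's lugs down into the slot and turn it clockwise. A screw that winds freely down until its flange sits flat on the nut must be wound home, then taken out again and put in the round enamel bowl; a screw that binds and will not turn goes in the white tub. Finish with the first screw, into its dish, before you touch the second, and do not knock over the things standing around.

Things in the scene. Friction and masses are not known exactly. Their poses are not given: they have to be found in the camera images.
- screw_1: steel wing screw, upright in either hole of the stand. One of the two winds freely into the nut, one binds: try them. Origin: centre of its flange underside (50 mm across, 4 mm thick), z up. Below: shank 16 mm across, 20.5 mm long, two lugs at its lower end (40 mm over both along x, 8 mm wide), 5 mm tapered tip. Half a turn gives the same shape. 70 g
- wing_1 (a point): point in the screw's flat upright wing, on the axis 18 mm above the flange's underside; axes as the screw's. The wing is 50 mm long along x, 12 mm thick along y, from 4 to 27.5 mm above the flange's underside: grip it across its thickness
- screw_2: steel wing screw, upright in either hole of the stand. One of the two winds freely into the nut, one binds: try them. Origin: centre of its flange underside (50 mm across, 4 mm thick), z up. Below: shank 16 mm across, 20.5 mm long, two lugs at its lower end (40 mm over both along x, 8 mm wide), 5 mm tapered tip. Half a turn gives the same shape. 70 g
- wing_2 (a point): point in the screw's flat upright wing, on the axis 18 mm above the flange's underside; axes as the screw's. The wing is 50 mm long along x, 12 mm thick along y, from 4 to 27.5 mm above the flange's underside: grip it across its thickness
- gauge_nut: fixed square steel gauge nut, 74 mm square, on a 96 mm square wooden board. Origin: centre of the board's underside, z up; nut top 50 mm above. Its 7 mm lip has an opening: a 21 mm square hole for the shank with a slot 45 mm long along the nut's x, 13 mm wide, for the lugs: a screw enters with its x along the nut's x, either way round, and then rests with its flange about 5 mm above the nut
- nut_top (a point): centre of the nut's opening, level with its top; axes as the nut's. Turned clockwise from above, the good screw sinks 5 mm under the lip till its flange lies on the nut (from about 75 degrees on; end stop near 95); turn it back to the slot to lift it out. The bad one stops rigidly after 5 to 15 degrees, flange still 5 mm up. A stop prevents turning the other way
- stand: fixed light wooden block 68 mm (x) by 136 mm (y) by 36 mm high. Origin: centre of its underside, z up. Two 45 mm through holes at y = +34 and -34 mm, in which the screws stand
- bowl: loose round white enamel bowl with a blue rim, 102 mm across, 43 mm high, wall about 3 mm, floor 50 mm across; origin: centre of its underside, z up
- tub: loose white oblong plastic tub, open on top, 88 mm (x) by 131 mm (y) by 42 mm high, inside about 62 by 100 mm at the floor, which is up to 10 mm thick; origin: centre of its underside, z up
- pea_tin: tin can standing on the worktop, 57 mm across, 72 mm high, a bystander; origin: centre of its underside
- dropper_bottle: small brown dropper bottle, 33 mm across, 102 mm high, a bystander; origin: centre of its underside
- mug: white mug, 68 mm across, 98 mm high, a bystander; origin: centre of its underside

How it is judged:
By the outcome, as a careful person would: the job done as asked, in the order asked, and still so for the second after the job is handed in, with the robot touching nothing.
It also fails if it takes over 72 s, if anything falls off the work surface, if the arm or the gripper's body presses on something with over 40 N, if the wrist force passes 120 N, or if a joint passes its speed limit or range.

## Working session

There is one attempt and no reset: what is moved stays moved. The work goes in short steps, Python scripts to look and compute and a shell command to move; the robot and the scene stay as the last step left them, time stands still between calls to the robot, and variables do not carry over. Pictures are saved under pics/ and viewed, at most 10 in all, crops included, and the job is handed in when it is done.

```bash
ls; mkdir -p pics; python3 - <<'E'
from cell import arm,cams
import cv2,numpy as np
s=arm.sense();print(s)
for n in("top","side"):
    im=cams.get_image(n);print(n,im["fx"],im["fy"],im["cx"],im["cy"],np.round(im["world_from_camera"],3).tolist(),[k for k in im])
    cv2.imwrite(f"pics/{n}0.png",im["pixels"][:,:,::-1])
E
```

```text
pics
{'t': 0.0, 'qpos': array([ 1.20580705,  0.68999571, -0.19451038,  1.56633773,  0.15729498,
        0.90250491, -0.21512493]), 'dq': array([-2.07265169e-04,  1.28401495e-03,  5.01652366e-04,  6.89440000e-04,
        6.97005448e-04, -6.24649286e-04, -8.28137616e-05]), 'tau': array([ 9.15306391e-04, -5.39603877e+01, -1.26637269e+00, -1.58539045e+01,
        9.09261871e-03,  9.50495945e-03,  1.83902660e-05]), 'position': array([ 242.45068115, -575.49995878,  303.07819771]), 'eef_rot': array([-3.07757911e+00, -6.22001389e-01,  7.79318011e-04]), 'ft_force': array([-1.34268752, -0.10699696,  0.13734859]), 'ft_torque': array([-0.00544229,  0.02709326, -0.02917231]), 'gripper_force': 0.0, 'gripper_width': 85.55063244830642}
top 429.81896004980536 429.81896004980536 279.91977160892174 205.88761589913076 [[0.021, 0.993, -0.118, 345.75], [-1.0, 0.022, 0.008, -128.069], [0.01, 0.118, 0.993, 1220.863], [0.0, 0.0, 0.0, 1.0]] ['pixels', 'fx', 'fy', 'cx', 'cy', 'world_from_camera']
side 470.227360414833 470.227360414833 282.37519844224977 211.07420412552284 [[0.867, 0.263, -0.423, -74.66], [-0.498, 0.451, -0.74, -1099.538], [-0.003, 0.853, 0.522, 768.122], [0.0, 0.0, 0.0, 1.0]] ['pixels', 'fx', 'fy', 'cx', 'cy', 'world_from_camera']
```

View pics/top0.png

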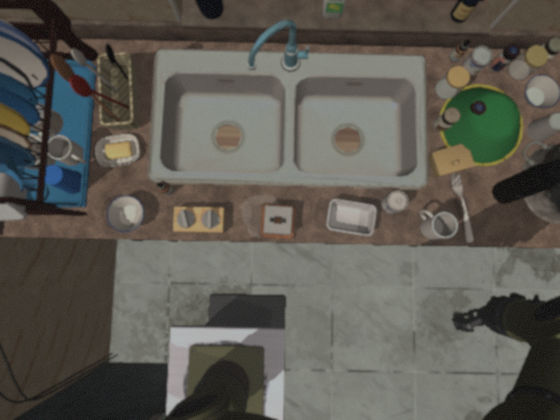

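View pics/side0.png

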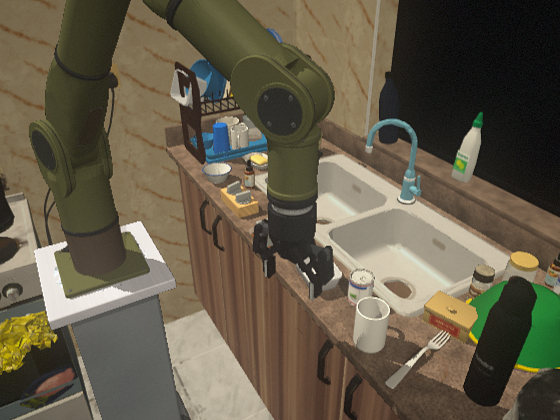

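The top view shows the bowl at (125,213), stand with two screws at (199,219), nut at (277,220), tub at (352,216), tin at (395,202), mug at (438,225) and dropper near (163,187). The side view shows the same layout, with the gripper at (290,250). I'll zoom in on the middle.

```bash
python3 - <<'E'
import cv2
a=cv2.imread("pics/top0.png")[170:250,95:385]
a=cv2.resize(a[:, :215],None,fx=3.7,fy=3.7,interpolation=cv2.INTER_CUBIC)
b=cv2.imread("pics/side0.png")[140:240,190:300]
b=cv2.resize(b,None,fx=2.8,fy=2.8,interpolation=cv2.INTER_CUBIC)
import numpy as np
c=np.zeros((600,800,3),np.uint8);c[:a.shape[0],:a.shape[1]]=a;c[300:300+b.shape[0],:b.shape[1]]=b
cv2.imwrite("pics/crop0.png",c)
E
cat > h.py <<'E'
from cell import arm,cams
import cv2,numpy as np
from scipy.spatial.transform import Rotation as R
def ray(im,u,v):
    T=np.array(im["world_from_camera"]);d=T[:3,:3]@np.array([(u-im["cx"])/im["fx"],-(v-im["cy"])/im["fy"],-1]);return T[:3,3],d
def onz(im,u,v,z):
    o,d=ray(im,u,v);return (o+d*(z-o[2])/d[2])
def proj(im,p):
    T=np.array(im["world_from_camera"]);q=T[:3,:3].T@(np.array(p,float)-T[:3,3]);return np.array([im["cx"]-im["fx"]*q[0]/q[2],im["cy"]+im["fy"]*q[1]/q[2]])
def need(x,y,z,yaw=None):
    "shift in tool axes (m) for the TCP to reach world x,y,z; yaw = wanted world direction (deg) of tool y, mod 180"
    s=arm.sense();M=R.from_rotvec(s["eef_rot"]).as_matrix()
    print("t",round(s["t"],2),"pos",s["position"].round(1),"tooly deg",np.degrees(np.arctan2(M[1,1],M[0,1])).round(2),"tilt",M[:,2].round(3),"w",round(s["gripper_width"],1),"q7",s["qpos"][6].round(2))
    print("shift",(M.T@(np.array([x,y,z])-s["position"])/1000).round(4))
    if yaw is not None:
        d=(np.degrees(np.arctan2(M[1,1],M[0,1]))-yaw+90)%180-90
        print("turn about tool z",np.radians(d).round(3),"or",(np.radians(d)-np.sign(d)*np.pi).round(3))
E
```

```text
(no output)
```

View pics/crop0.png

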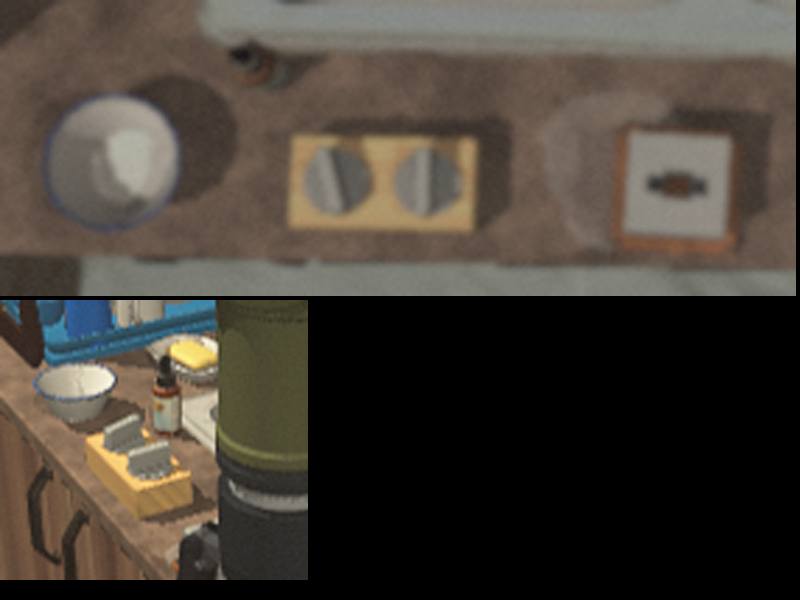

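The crop gives: flange centres near (186,219) and (211,219), the left wing tilted about 20°, the right wing about vertical, and the nut slot at (278,220) lying horizontal. Now I'll measure with masks.

```bash
python3 - <<'E'
from h import *
im=cams.get_image("top");cv2.imwrite("pics/top1.png",im["pixels"][:,:,::-1])
K=6
def crop(u0,v0,u1,v1):
    g=cv2.resize(im["pixels"][v0:v1,u0:u1],None,fx=K,fy=K,interpolation=cv2.INTER_CUBIC);return g
def back(p,u0,v0): return (np.array(p)+.5)/K-.5+np.array([u0,v0])
def rect(m,u0,v0,z,name,mina=100):
    cs,_=cv2.findContours(m.astype(np.uint8),cv2.RETR_EXTERNAL,cv2.CHAIN_APPROX_NONE)
    for c in cs:
        if cv2.contourArea(c)<mina:continue
        r=cv2.minAreaRect(c);b=cv2.boxPoints(r)
        w=np.array([onz(im,*back(p,u0,v0),z) for p in b]);e1=w[1]-w[0];e2=w[2]-w[1]
        e=e1 if np.linalg.norm(e1)>np.linalg.norm(e2) else e2
        print(name,back(r[0],u0,v0).round(1),w.mean(0)[:2].round(1),"size",np.linalg.norm(e1).round(1),np.linalg.norm(e2).round(1),"long dir deg",(np.degrees(np.arctan2(e[1],e[0]))%180).round(1))
g=crop(260,200,300,240);h=cv2.cvtColor(g,cv2.COLOR_RGB2HSV).astype(int)
rect((h[...,1]<60)&(h[...,2]>125),260,200,50,"nut")
q=(h[...,2]<95);q[:60]=0;q[180:]=0;q[:,:60]=0;q[:,150:]=0
rect(q,260,200,45,"slot")
g=crop(168,200,230,238);h=cv2.cvtColor(g,cv2.COLOR_RGB2HSV).astype(int)
wood=(h[...,1]>70)&(h[...,2]>120)
wood=cv2.morphologyEx(wood.astype(np.uint8),cv2.MORPH_CLOSE,np.ones((3,3)))
rect(wood,168,200,36,"stand",2000)
inner=cv2.morphologyEx(wood,cv2.MORPH_CLOSE,np.ones((121,121)))&(h[...,1]<50)
rect(cv2.morphologyEx(inner.astype(np.uint8),cv2.MORPH_OPEN,np.ones((9,9))),168,200,40,"flange",2000)
rect(inner&(h[...,2]>150),168,200,63,"wing",150)
g=crop(100,190,150,240);h=cv2.cvtColor(g,cv2.COLOR_RGB2HSV).astype(int)
rect((h[...,0]>100)&(h[...,0]<130)&(h[...,1]>60),100,190,43,"bowlrim",500)
g=crop(320,190,385,245);h=cv2.cvtColor(g,cv2.COLOR_RGB2HSV).astype(int)
rect((h[...,1]<45)&(h[...,2]>100),320,190,42,"tub",5000)
p=lambda u,v,z:print((u,v),onz(im,u,v,z)[:2].round())
p(160,188,100);p(163,187,90);p(395,202,72);p(438,225,98)
vis=np.vstack([cv2.resize(im["pixels"][200:238,168:230],None,fx=9,fy=9,interpolation=2)])
cv2.imwrite("pics/stand.png",vis[:,:,::-1])
E
```

```text
nut [277.4 219.6] [ 447.4 -131. ] size 74.3 74.9 long dir deg 86.9
slot [277.2 219.4] [ 448.3 -130.5] size 17.4 41.1 long dir deg 82.8
stand [197.6 219.3] [444.7  89.2] size 71.8 140.1 long dir deg 89.9
flange [210.1 219.2] [445.4  54.1] size 46.1 45.9 long dir deg 137.0
flange [185.5 218.7] [445.3 121.8] size 45.8 45.9 long dir deg 77.2
tub [350.9 217.1] [ 459.4 -333.5] size 92.9 136.9 long dir deg 81.9
(160, 188) [520. 180.]
(163, 187) [524. 175.]
(395, 202) [ 500. -448.]
(438, 225) [ 438. -553.]
```

View pics/stand.png

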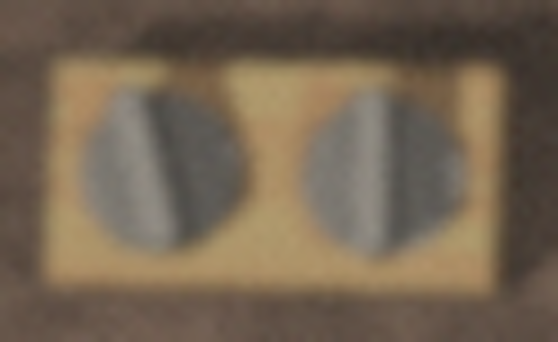

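The crop shows the left wing strip from (133,92) to (167,247), so about 12° off, and the right strip upright at x≈374. Next I'll measure the strips, bowl and tub directions.

```bash
python3 - <<'E'
from h import *
im=cams.get_image("top");P=im["pixels"]
g=cv2.resize(P[200:238,168:230],None,fx=9,fy=9,interpolation=cv2.INTER_CUBIC);h=cv2.cvtColor(g,cv2.COLOR_RGB2HSV).astype(int)
for n,cx,cy in(("L",163,170),("R",385,172)):
    yy,xx=np.mgrid[:g.shape[0],:g.shape[1]];d=(xx-cx)**2+(yy-cy)**2<74**2
    v=h[...,2];th,_=cv2.threshold(v[d].astype(np.uint8),0,255,cv2.THRESH_OTSU)
    m=(d&(v>th+8)).astype(np.uint8);m=cv2.morphologyEx(m,cv2.MORPH_OPEN,np.ones((11,11)))
    c=max(cv2.findContours(m,0,1)[0],key=cv2.contourArea);r=cv2.minAreaRect(c);b=(cv2.boxPoints(r)+.5)/9-.5+[168,200]
    w=np.array([onz(im,*p,60) for p in b]);e=max(w[1]-w[0],w[2]-w[1],key=np.linalg.norm)
    print(n,th,"wing ctr",w.mean(0).round(1),np.linalg.norm(w[1]-w[0]).round(),np.linalg.norm(w[2]-w[1]).round(),"deg",np.degrees(np.arctan2(e[1],e[0]))%180)
    fc=(np.array([cx,cy])+.5)/9-.5+[168,200];print("flange ctr",onz(im,*fc,40).round(1))
h=cv2.cvtColor(P,cv2.COLOR_RGB2HSV).astype(int)
m=np.zeros(h.shape[:2],np.uint8);m[190:240,105:146]=((h[...,0]>95)&(h[...,0]<135)&(h[...,1]>50))[190:240,105:146]
pts=np.argwhere(m)[:,::-1].astype(np.float32);e=cv2.fitEllipse(pts);print("bowl",e,onz(im,*e[0],42).round(1))
M=R.from_rotvec(arm.sense()["eef_rot"]).as_matrix()
need(445,54,200,90)
E
```

```text
L 111.0 wing ctr [441.2 128.4  60. ] 21.0 44.0 deg 16.53633034649812
flange ctr [446.  121.3  40. ]
R 112.0 wing ctr [444.9  61.8  60. ] 21.0 43.0 deg 2.277431673817091
flange ctr [446.8  53.6  40. ]Traceback (most recent call last):
  File "<stdin>", line 14, in <module>
cv2.error: OpenCV(4.12.0) /io/opencv/modules/imgproc/src/shapedescr.cpp:361: error: (-201:Incorrect size of input array) There should be at least 5 points to fit the ellipse in function 'fitEllipseNoDirect'
```

```bash
python3 - <<'E'
from h import *
im=cams.get_image("top")
print("bowl",onz(im,125.3,213.5,43).round(1))
need(450,-330,230,90.5)
need(446,54,200,90.5)
E
```

```text
bowl [455.8 286.6  43. ]
t 0.25 pos [ 242.6 -575.8  303.5] tooly deg -67.15 tilt [-0.     0.001 -1.   ] w 85.3 q7 -0.22
shift [ 0.2866 -0.1459  0.0736]
turn about tool z 0.39 or -2.751
t 0.25 pos [ 242.6 -575.8  303.5] tooly deg -67.15 tilt [-0.     0.001 -1.   ] w 85.3 q7 -0.22
shift [ 0.432  -0.5013  0.1039]
turn about tool z 0.39 or -2.751
```

```bash
python3 -m pendant '0.18 -0.092 0.046 0 0.04; 0.18 -0.092 0.046 0 0.04; 0.18 -0.092 0.046 0 0.04; 0.18 -0.092 0.046 0 0.04; 0.18 -0.092 0.046 0 0.04' 60
python3 -m pendant '0.107 -0.054 0.028 0.39 0.04; 0.107 -0.054 0.028 0.39 0.04; 0.107 -0.054 0.028 0.39 0.04; 0.107 -0.054 0.028 0.39 0.04'
python3 - <<'E'
from h import *
need(446,54,190,90.5)
E
```

```text
t: 0.67
position: [373.8, -419.6, 257.5]
eef_rot: [-3.079, -0.622, -0.001]
ft_force: [0.0, -0.7, -1.2]
gripper_width: 39.9
gripper_force: 0.0
t: 1.0
position: [457.9, -319.4, 228.3]
eef_rot: [-3.134, -0.031, -0.005]
ft_force: [1.3, 1.9, 0.1]
gripper_width: 40.1
gripper_force: 0.0
t 1.0 pos [ 457.9 -319.4  228.3] tooly deg -88.85 tilt [ 0.003  0.008 -1.   ] w 40.1 q7 -1.04
shift [-0.0046 -0.3733  0.0411]
turn about tool z 0.011 or -3.13
```

```bash
python3 -m pendant '0 -0.04 0 0.01 0.04; 0 -0.08 0.01 0.01 0.04; 0 -0.12 0.02 0.01 0.04; 0 -0.16 0.03 0.01 0.04; 0 -0.2 0.04 0.01 0.04'
python3 -m pendant '0 -0.04 0 0 0.04; 0 -0.08 0 0 0.04; 0 -0.12 0 0 0.04; 0 -0.15 0 0 0.04; 0 -0.178 0 0 0.04'
python3 -m pendant '0 0 0 0 0.04; 0 0 0 0 0.04; 0 0 0 0 0.04'
python3 - <<'E'
from h import *
need(446,54,190,90.5)
im=cams.get_image("top");cv2.imwrite("pics/a.png",im["pixels"][:,:,::-1])
E
```

```text
t: 1.42
position: [448.7, -128.6, 189.8]
eef_rot: [3.141, -0.002, 0.002]
ft_force: [0.7, 1.0, -0.3]
gripper_width: 40.3
gripper_force: 0.0
t: 1.83
position: [448.9, 50.6, 189.9]
eef_rot: [-3.141, -0.003, -0.0]
ft_force: [0.5, 0.3, -0.3]
gripper_width: 40.0
gripper_force: 0.0
t: 2.08
position: [449.1, 47.3, 190.0]
eef_rot: [3.141, -0.002, 0.0]
ft_force: [-1.7, -0.8, 0.3]
gripper_width: 39.6
gripper_force: 0.0
t 2.08 pos [449.1  47.3 190. ] tooly deg -90.07 tilt [ 0.    -0.001 -1.   ] w 39.6 q7 -1.59
shift [-0.0031 -0.0067 -0.0001]
turn about tool z -0.01 or 3.132
```

```bash
python3 -m pendant '-0.003 -0.0067 0.03 -0.005 0.04; -0.003 -0.0067 0.05 -0.005 0.04; -0.003 -0.0067 0.066 -0.005 0.04; -0.003 -0.0067 0.072 -0.005 0.04; -0.003 -0.0067 0.074 -0.005 0.04'
python3 -m pendant '0 0 0 0 0.04; 0 0 0 0 0.04' 
python3 - <<'E'
from h import *
need(446,54,116,90.5)
im=cams.get_image("side");P=im["pixels"][130:250,180:320]
cv2.imwrite("pics/b.png",cv2.resize(P,None,fx=5,fy=5,interpolation=2)[:,:,::-1])
E
```

```text
t: 2.55
position: [445.7, 53.2, 115.0]
eef_rot: [3.141, 0.002, -0.003]
ft_force: [-0.4, 0.5, -0.3]
gripper_width: 40.2
gripper_force: 0.0
t: 2.72
position: [446.3, 54.1, 116.5]
eef_rot: [3.141, 0.004, 0.002]
ft_force: [0.5, 0.2, 0.6]
gripper_width: 39.9
gripper_force: 0.0
t 2.72 pos [446.3  54.1 116.5] tooly deg -89.85 tilt [ 0.001 -0.    -1.   ] w 39.9 q7 -1.59
shift [-0.0003  0.0001  0.0005]
turn about tool z -0.006 or 3.135
```

View pics/b.png

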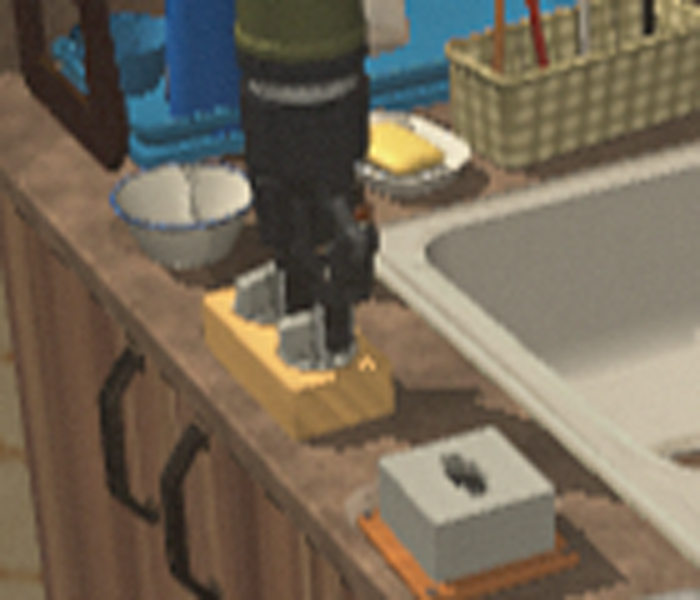

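The fingers at (300,290) and (340,320) straddle the right wing, seen at (300,335). Closing and lifting.

```bash
python3 -m pendant '0 0 0 0 0.008; 0 0 0 0 0.008; 0 0 0 0 0.008; 0 0 0 0 0.008; 0 0 0 0 0.008' 60
python3 -m pendant '0 0 -0.02 0 0.008; 0 0 -0.05 0 0.008; 0 0 -0.08 0 0.008; 0 0 -0.08 0 0.008; 0 0 -0.08 0 0.008'
python3 - <<'E'
from h import *
need(447.5,-131,196,176)
im=cams.get_image("side");P=im["pixels"][130:250,180:320]
cv2.imwrite("pics/c.png",cv2.resize(P,None,fx=5,fy=5,interpolation=2)[:,:,::-1])
E
```

```text
t: 3.18
position: [446.2, 54.7, 116.7]
eef_rot: [-3.142, -0.006, -0.002]
ft_force: [0.9, 0.0, 6.0]
gripper_width: 10.8
gripper_force: 58.9
t: 3.6
position: [446.7, 55.0, 197.3]
eef_rot: [-3.141, -0.006, -0.006]
ft_force: [-0.7, -0.1, -0.7]
gripper_width: 10.7
gripper_force: 58.7
t 3.6 pos [446.7  55.  197.3] tooly deg -89.77 tilt [ 0.004  0.001 -1.   ] w 10.7 q7 -1.6
shift [0.     0.186  0.0012]
turn about tool z -1.497 or 1.645
```

View pics/c.png

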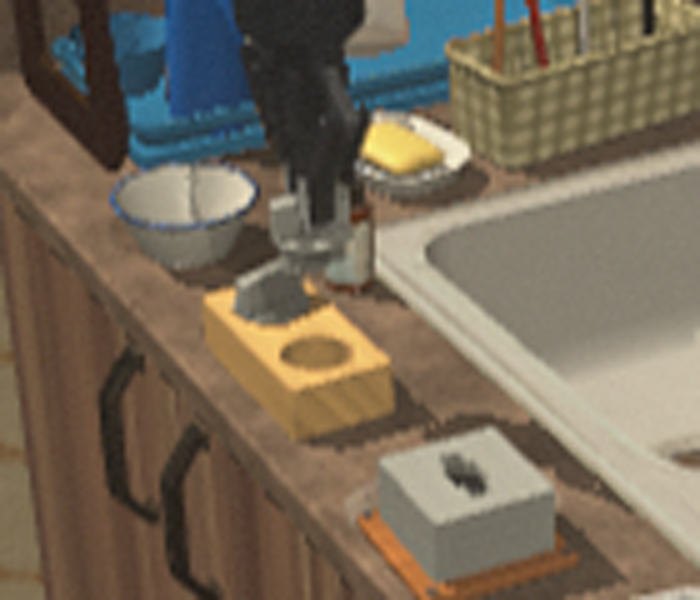

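The screw hangs upright in the grip with its flange at about (311,242), and its hole is empty. Carrying it to the nut and turning it anticlockwise.

```bash
python3 - <<'E'
from h import *
im=cams.get_image("side");print(onz(im,180+311/5,130+242/5,119.5))
E
python3 -m pendant '0 0.04 0 -0.12 0.008; 0 0.08 0 -0.24 0.008; 0 0.12 0 -0.36 0.008; 0 0.16 0 -0.48 0.008; 0 0.186 0 -0.6 0.008'
python3 -m pendant '0 0 0 -0.12 0.008; 0 0 0 -0.24 0.008; 0 0 0 -0.36 0.008; 0 0 0 -0.48 0.008; 0 0 0 -0.6 0.008'
python3 -m pendant '0 0 0 -0.12 0.008; 0 0 0 -0.24 0.008; 0 0 0 -0.297 0.008; 0 0 0 -0.297 0.008; 0 0 0 -0.297 0.008'
python3 - <<'E'
from h import *
need(447.5,-131,150,176)
im=cams.get_image("side");P=im["pixels"][150:270,200:340]
cv2.imwrite("pics/d.png",cv2.resize(P,None,fx=5,fy=5,interpolation=2)[:,:,::-1])
E
```

```text
[440.83122822  41.98316791 119.5       ]
t: 4.12
position: [445.3, -135.4, 194.5]
eef_rot: [2.998, 0.937, -0.005]
ft_force: [0.7, 1.0, -1.8]
gripper_width: 10.2
gripper_force: 58.7
t: 4.53
position: [445.9, -131.1, 194.5]
eef_rot: [-2.582, -1.785, 0.002]
ft_force: [-0.1, 0.1, -0.8]
gripper_width: 10.8
gripper_force: 58.7
t: 4.95
position: [446.1, -131.1, 194.9]
eef_rot: [-2.298, -2.138, 0.001]
ft_force: [0.1, -1.0, -1.5]
gripper_width: 10.6
gripper_force: 58.7
t 4.95 pos [ 446.1 -131.1  194.9] tooly deg -4.13 tilt [-0.002  0.001 -1.   ] w 10.6 q7 -0.45
shift [0.0002 0.0015 0.0449]
turn about tool z -0.002 or 3.139
```

View pics/d.png

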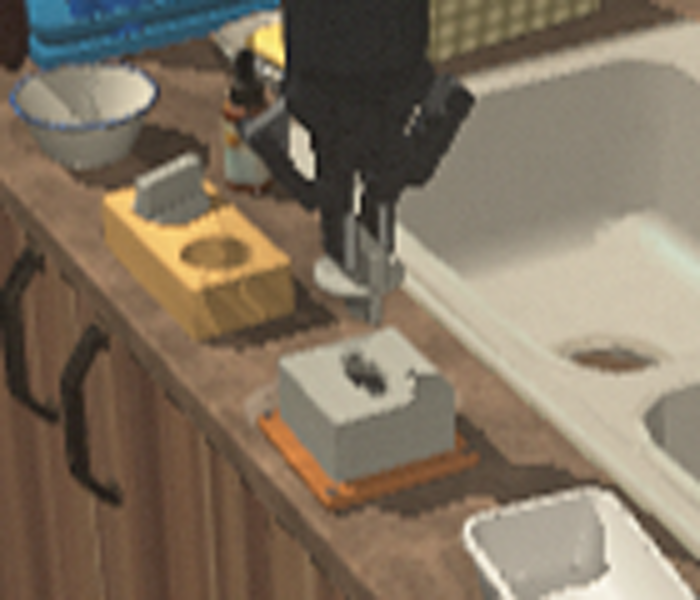

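The screw is above the nut: flange near (358,277), lug at (374,310), slot at (364,373). Compare against the projections of the estimates.

```bash
python3 - <<'E'
from h import *
im=cams.get_image("side")
f=lambda p:((proj(im,p)-[200,150])*5).round(1)
print("flange exp",f((446.1,-131.1,116)),"nut exp",f((447.5,-131,49)))
for d in ((10,0),(0,10)): print(f((447.5+d[0],-131+d[1],49)))
for z in (116,):print("nut corners",[f((447.5+37*np.cos(a)*2**.5,-131+37*np.sin(a)*2**.5,50)) for a in np.radians([41,131,221,311])])
P=cv2.resize(im["pixels"][150:270,200:340],None,fx=5,fy=5,interpolation=2)
g=cv2.cvtColor(P,cv2.COLOR_RGB2HSV)
m=((g[...,1]<70)&(g[...,2]>90)).astype(np.uint8);m[:,:305]=0;m[:,410:]=0;m[:235]=0;m[300:]=0
for v in range(262,292,4):
    x=np.flatnonzero(m[v]);print(v,x.min() if len(x) else None,x.max() if len(x) else None)
E
```

```text
flange exp [358.6 272.8] nut exp [362.6 375.2]
[378.2 370.3]
[354.  366.8]
nut corners [array([393.8, 326.7]), array([275.6, 357.4]), array([329.2, 423.8]), array([451.5, 390.4])]
262 315 409
266 314 409
270 313 409
274 313 409
278 313 409
282 314 409
286 318 409
290 323 409
```

```bash
python3 -m pendant '0 0.001 0.02 0 0.008; 0 0.001 0.035 0 0.008; 0 0.001 0.041 0 0.008; 0 0.001 0.041 0 0.008'
python3 -m pendant '0 0 0.003 0 0.008; 0 0 0.006 0 0.008; 0 0 0.009 0 0.008; 0 0 0.012 0 0.008; 0 0 0.012 0 0.008'
python3 - <<'E'
from h import *
need(447.5,-131,136,176)
E
```

```text
t: 5.38
position: [447.0, -131.0, 153.7]
eef_rot: [-2.296, -2.141, 0.003]
ft_force: [0.2, 0.4, -0.9]
gripper_width: 10.6
gripper_force: 58.8
t: 5.8
position: [447.6, -131.4, 142.7]
eef_rot: [2.298, 2.142, -0.0]
ft_force: [0.2, 0.2, -1.5]
gripper_width: 10.6
gripper_force: 58.8
t 5.8 pos [ 447.6 -131.4  142.7] tooly deg -4.01 tilt [-0. -0. -1.] w 10.6 q7 -0.51
shift [ 0.0003 -0.0002  0.0067]
turn about tool z -0.0 or 3.141
```

```bash
python3 -m pendant '0 0 0.003 0 0.008; 0 0 0.005 0 0.008; 0 0 0.007 0 0.008; 0 0 0.007 0 0.008'
python3 -m pendant '0 0 0 0.06 0.008; 0 0 0 0.12 0.008; 0 0 0 0.18 0.008; 0 0 0 0.24 0.008; 0 0 0 0.24 0.008'
python3 - <<'E'
from h import *
s=arm.sense();print(s["ft_torque"].round(2),s["ft_force"].round(1))
need(447.5,-131,136,176)
E
```

```text
t: 6.13
position: [447.7, -131.3, 136.6]
eef_rot: [2.297, 2.142, 0.0]
ft_force: [-1.4, -0.4, 8.3]
gripper_width: 10.4
gripper_force: 60.1
t: 6.55
position: [448.0, -131.3, 136.7]
eef_rot: [2.531, 1.858, 0.0]
ft_force: [-0.2, -1.2, 9.2]
gripper_width: 10.3
gripper_force: 80.5
[-0.31  0.21  1.72] [-0.2 -1.2  9.2]
t 6.55 pos [ 448.  -131.3  136.7] tooly deg -17.45 tilt [ 0.001 -0.001 -1.   ] w 10.3 q7 -0.65
shift [ 0.0002 -0.0006  0.0007]
turn about tool z -0.235 or 2.907
```

```bash
python3 -m pendant '0 0 0 0.04 0.008; 0 0 0 0.08 0.008; 0 0 0 0.08 0.008'
python3 - <<'E'
from h import *
s=arm.sense();print(s["ft_torque"].round(2),s["ft_force"].round(1))
need(447.5,-131,136,176)
E
```

```text
t: 6.8
position: [448.0, -131.3, 136.7]
eef_rot: [2.599, 1.762, 0.0]
ft_force: [-1.2, -2.3, 9.2]
gripper_width: 10.9
gripper_force: 108.7
[-0.54  0.24  2.62] [-1.2 -2.3  9.2]
t 6.8 pos [ 448.  -131.3  136.7] tooly deg -21.74 tilt [ 0.001 -0.002 -1.   ] w 10.9 q7 -0.69
shift [ 0.0001 -0.0006  0.0007]
turn about tool z -0.31 or 2.832
```

Rigid stop: the torque climbs with no sinking, so this screw is the bad one. Turn it back, lift it out and take it to the tub.

```bash
python3 -m pendant '0 0 0 -0.1 0.008; 0 0 0 -0.2 0.008; 0 0 0 -0.31 0.008; 0 0 0 -0.31 0.008' 60
python3 -m pendant '0 0 -0.01 0 0.008; 0 0 -0.02 0 0.008; 0 0 -0.035 0 0.008; 0 0 -0.06 0 0.008; 0 0 -0.06 0 0.008'
python3 - <<'E'
from h import *
need(459,-333,196,172)
E
```

```text
t: 7.13
position: [448.3, -131.4, 136.6]
eef_rot: [2.302, 2.135, 0.002]
ft_force: [0.0, -0.7, 8.0]
gripper_width: 10.5
gripper_force: 60.1
t: 7.55
position: [449.0, -131.7, 198.7]
eef_rot: [2.306, 2.127, 0.005]
ft_force: [-0.0, 0.9, -0.8]
gripper_width: 10.8
gripper_force: 58.8
t 7.55 pos [ 449.  -131.7  198.7] tooly deg -4.62 tilt [ 0.005 -0.001 -1.   ] w 10.8 q7 -0.46
shift [-0.1999  0.0262  0.0029]
turn about tool z 0.059 or -3.083
```

```bash
python3 -m pendant '-0.04 0.005 0 0.05 0.008; -0.08 0.01 0 0.05 0.008; -0.12 0.015 0 0.05 0.008; -0.16 0.021 0 0.05 0.008; -0.2 0.026 0 0.05 0.008'
python3 -m pendant '0 0 0 0 0.008; 0 0 0.02 0 0.008; 0 0 0.04 0 0.008; 0 0 0.06 0 0.008; 0 0 0.07 0 0.008'
python3 - <<'E'
from h import *
need(459,-333,118,172)
im=cams.get_image("side");P=im["pixels"][200:320,230:390]
cv2.imwrite("pics/e.png",cv2.resize(P,None,fx=5,fy=5,interpolation=2)[:,:,::-1])
E
```

```text
t: 7.97
position: [457.1, -334.8, 195.4]
eef_rot: [-2.361, -2.072, 0.0]
ft_force: [0.9, -0.6, -1.3]
gripper_width: 10.8
gripper_force: 58.8
t: 8.38
position: [456.3, -332.1, 123.3]
eef_rot: [-2.359, -2.07, 0.002]
ft_force: [0.8, -0.6, -0.6]
gripper_width: 10.7
gripper_force: 58.8
t 8.38 pos [ 456.3 -332.1  123.3] tooly deg -7.45 tilt [-0.003  0.002 -1.   ] w 10.7 q7 -0.15
shift [-0.0005  0.0028  0.0053]
turn about tool z 0.01 or -3.132
```

View pics/e.png

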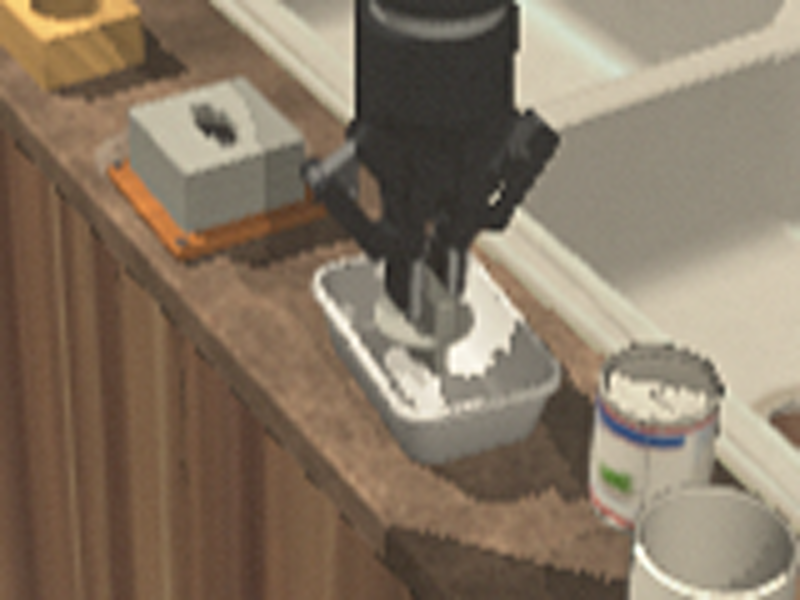

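The screw hangs inside the tub, with its flange at (425,315) and the tub rim spanning (320–560, 260–420). Lower slightly and release.

```bash
python3 -m pendant '0 0.002 0.003 0 0.008; 0 0.002 0.006 0 0.008; 0 0.002 0.006 0 0.008'
python3 -m pendant '0 0 0 0 0.035; 0 0 0 0 0.035; 0 0 0 0 0.035; 0 0 -0.03 0 0.035; 0 0 -0.07 0 0.035'
python3 -m pendant '0 0.0 -0.01 0 0.035;0 0.0 -0.01 0 0.035'
python3 - <<'E'
from h import *
need(446,121.5,200,102)
im=cams.get_image("side");a=cv2.resize(im["pixels"][200:310,250:350],None,fx=4,fy=4,interpolation=2)
cv2.imwrite("pics/f.png",a[:,:,::-1])
E
```

```text
t: 8.68
position: [460.1, -333.0, 120.2]
eef_rot: [2.36, 2.072, 0.001]
ft_force: [0.2, 1.0, -0.6]
gripper_width: 10.4
gripper_force: 58.8
t: 9.1
position: [457.8, -332.2, 188.4]
eef_rot: [-2.356, -2.069, 0.004]
ft_force: [1.1, -1.2, 0.2]
gripper_width: 35.3
gripper_force: 0.0
t: 9.27
position: [461.5, -334.0, 203.6]
eef_rot: [2.356, 2.067, 0.004]
ft_force: [0.5, 0.4, -0.8]
gripper_width: 34.8
gripper_force: 0.0
t 9.27 pos [ 461.5 -334.   203.6] tooly deg -7.48 tilt [ 0.007 -0.004 -1.   ] w 34.8 q7 -0.08
shift [ 0.4496 -0.0747  0.0018]
turn about tool z 1.231 or -1.911
```

View pics/f.png

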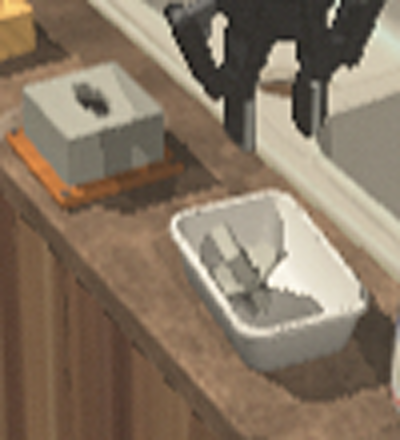

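The screw lies in the tub around (235,265). Now the second screw.

```bash
python3 -m pendant '0.04 -0.006 0 0 0.035; 0.08 -0.013 0 0 0.035; 0.12 -0.02 0 0 0.035; 0.16 -0.027 0 0 0.035; 0.2 -0.033 0 0 0.035'
python3 -m pendant '0.04 -0.007 0 0.12 0.035; 0.08 -0.013 0 0.24 0.035; 0.12 -0.02 0 0.36 0.035; 0.16 -0.027 0 0.48 0.035; 0.2 -0.033 0 0.6 0.035'
python3 -m pendant '0 0 0 0.12 0.035; 0 0 0 0.24 0.035; 0 0 0 0.36 0.035; 0 0 0 0.48 0.035; 0 0 0 0.6 0.035'
python3 - <<'E'
from h import *
need(446,121.5,190,102)
E
```

```text
t: 9.73
position: [451.4, -128.9, 198.9]
eef_rot: [-2.361, -2.07, 0.002]
ft_force: [1.2, 0.4, -0.0]
gripper_width: 34.9
gripper_force: 0.0
t: 10.15
position: [444.8, 73.7, 198.9]
eef_rot: [2.872, 1.273, -0.004]
ft_force: [1.1, -0.3, -0.3]
gripper_width: 35.4
gripper_force: 0.0
t: 10.57
position: [445.3, 72.0, 199.0]
eef_rot: [3.119, 0.369, -0.003]
ft_force: [-0.3, 0.0, -0.0]
gripper_width: 35.3
gripper_force: 0.0
t 10.57 pos [445.3  72.  199. ] tooly deg -76.52 tilt [-0.002 -0.001 -1.   ] w 35.3 q7 -1.56
shift [ 0.0122 -0.048   0.0089]
turn about tool z 0.026 or -3.116
```

```bash
python3 -m pendant '0.006 -0.024 0 0.026 0.035; 0.0122 -0.048 0.005 0.026 0.035; 0.0122 -0.048 0.009 0.026 0.035; 0.0122 -0.048 0.009 0.026 0.035; 0.0122 -0.048 0.009 0.026 0.035'
python3 -m pendant '0 0 0.03 0 0.035; 0 0 0.05 0 0.035; 0 0 0.066 0 0.035; 0 0 0.072 0 0.035; 0 0 0.073 0 0.035'
python3 -m pendant '0 0 0 0 0.035'
python3 - <<'E'
from h import *
need(446,121.5,117,102)
im=cams.get_image("side");a=cv2.resize(im["pixels"][150:230,190:290],None,fx=6,fy=6,interpolation=2)
cv2.imwrite("pics/g.png",a[:,:,::-1])
E
```

```text
t: 10.98
position: [445.6, 120.9, 190.1]
eef_rot: [3.122, 0.337, -0.004]
ft_force: [-0.2, -0.9, 0.1]
gripper_width: 35.2
gripper_force: 0.0
t: 11.4
position: [445.8, 120.3, 116.9]
eef_rot: [3.122, 0.334, -0.004]
ft_force: [0.1, -0.5, -0.2]
gripper_width: 34.9
gripper_force: 0.0
t: 11.48
position: [446.4, 120.8, 118.0]
eef_rot: [3.123, 0.335, -0.001]
ft_force: [-0.1, -0.6, 0.5]
gripper_width: 35.5
gripper_force: 0.0
t 11.48 pos [446.4 120.8 118. ] tooly deg -77.76 tilt [-0.    -0.001 -1.   ] w 35.5 q7 -1.63
shift [-0.0002 -0.0008  0.001 ]
turn about tool z 0.004 or -3.137
```

View pics/g.png

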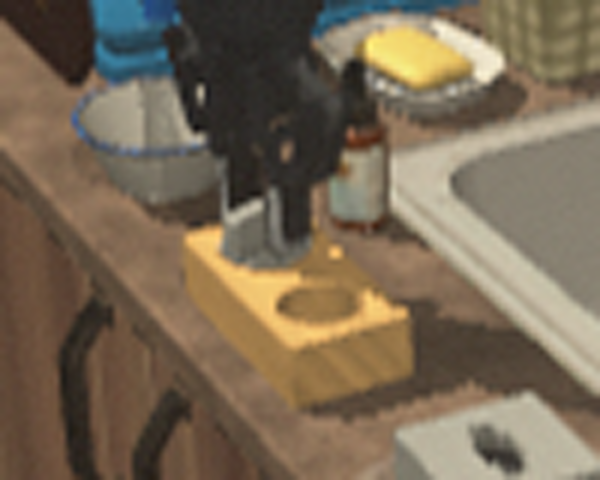

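The fingers at (240,190) and (295,210) straddle the wing at (255,230). Grip and lift.

```bash
python3 -m pendant '0 0 0.001 0 0.008; 0 0 0.001 0 0.008; 0 0 0.001 0 0.008; 0 0 0.001 0 0.008; 0 0 0.001 0 0.008' 60
python3 -m pendant '0 0 -0.02 0 0.008; 0 0 -0.05 0 0.008; 0 0 -0.08 0 0.008; 0 0 -0.08 0 0.008; 0 0 -0.08 0 0.008'
python3 - <<'E'
from h import *
need(448,-131.2,196,176)
E
```

```text
t: 11.95
position: [446.8, 121.7, 117.8]
eef_rot: [-3.123, -0.337, -0.003]
ft_force: [-0.5, -0.1, 6.3]
gripper_width: 10.2
gripper_force: 59.9
t: 12.37
position: [447.2, 122.0, 198.4]
eef_rot: [-3.123, -0.337, -0.006]
ft_force: [0.0, -0.4, -1.5]
gripper_width: 11.0
gripper_force: 59.1
t 12.37 pos [447.2 122.  198.4] tooly deg -77.68 tilt [ 0.004  0.001 -1.   ] w 11.0 q7 -1.64
shift [-0.0532  0.2475  0.0021]
turn about tool z -1.286 or 1.856
```

```bash
python3 -m pendant '-0.0085 0.04 0 -0.12 0.008; -0.017 0.08 0 -0.24 0.008; -0.0255 0.12 0 -0.36 0.008; -0.034 0.16 0 -0.48 0.008; -0.0425 0.2 0 -0.6 0.008'
python3 -m pendant '0 0 0 -0.12 0.008; 0 0 0 -0.24 0.008; 0 0 0 -0.36 0.008; 0 0 0 -0.48 0.008; 0 0 0 -0.6 0.008'
python3 - <<'E'
from h import *
need(448,-131.2,190,176)
E
```

```text
t: 12.78
position: [446.6, -84.3, 195.8]
eef_rot: [-2.879, -1.254, 0.003]
ft_force: [1.2, 0.1, -2.1]
gripper_width: 10.4
gripper_force: 59.0
t: 13.2
position: [446.8, -82.8, 195.8]
eef_rot: [-2.38, -2.047, 0.001]
ft_force: [-0.4, -0.7, -1.4]
gripper_width: 10.2
gripper_force: 59.1
t 13.2 pos [446.8 -82.8 195.8] tooly deg -8.61 tilt [-0.002  0.001 -1.   ] w 10.2 q7 -0.63
shift [-0.0477  0.0085  0.0058]
turn about tool z -0.081 or 3.061
```

```bash
python3 -m pendant '-0.024 0.004 0.0 -0.081 0.008; -0.0477 0.0085 0 -0.081 0.008; -0.0477 0.0085 0.015 -0.081 0.008; -0.0477 0.0085 0.025 -0.081 0.008;-0.0477 0.0085 0.025 -0.081 0.008'
python3 - <<'E'
from h import *
need(448,-131.2,143,176)
im=cams.get_image("side")
a=cv2.resize(im["pixels"][150:270,200:340],None,fx=5,fy=5,interpolation=2);s=arm.sense()["position"]
print("flange exp",((proj(im,s-[0,0,79])-[200,150])*5).round(1))
cv2.imwrite("pics/h.png",a[200:420,240:480][:,:,::-1])
E
```

```text
t: 13.62
position: [447.0, -131.4, 169.6]
eef_rot: [-2.301, -2.133, 0.004]
ft_force: [0.3, 1.4, -1.4]
gripper_width: 10.3
gripper_force: 59.1
t 13.62 pos [ 447.  -131.4  169.6] tooly deg -4.35 tilt [-0.005  0.002 -1.   ] w 10.3 q7 -0.52
shift [0.0002 0.0012 0.0265]
turn about tool z -0.006 or 3.136
flange exp [361.2 310.6]
```

View pics/h.png

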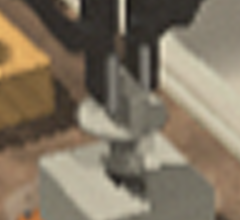

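The flange spans x≈318–407 (centre 362), against 361 expected, so it is aligned. That was my 11th picture, one over the 10 allowed, so from here I use numbers only.

```bash
python3 -m pendant '0 0.0005 0.01 0 0.008; 0 0.0005 0.016 0 0.008; 0 0.0005 0.02 0 0.008; 0 0.0005 0.024 0 0.008; 0 0.0005 0.027 0 0.008'
python3 -m pendant '0 0 0.002 0 0.008; 0 0 0.004 0 0.008; 0 0 0.006 0 0.008; 0 0 0.006 0 0.008'
python3 - <<'E'
from h import *
need(448,-131.2,136.6,176)
E
```

```text
t: 14.08
position: [449.0, -131.0, 144.6]
eef_rot: [-2.303, -2.137, 0.0]
ft_force: [-0.4, -0.1, -0.5]
gripper_width: 10.7
gripper_force: 59.1
t: 14.42
position: [448.9, -131.3, 138.7]
eef_rot: [-2.303, -2.137, 0.0]
ft_force: [0.3, -0.6, -0.5]
gripper_width: 10.4
gripper_force: 59.1
t 14.42 pos [ 448.9 -131.3  138.7] tooly deg -4.29 tilt [-0. -0. -1.] w 10.4 q7 -0.57
shift [-0.     -0.0009  0.0021]
turn about tool z -0.005 or 3.137
```

```bash
python3 -m pendant '0 -0.0005 0.001 0 0.008; 0 -0.0005 0.002 0 0.008; 0 -0.0005 0.0025 0 0.008; 0 -0.0005 0.0025 0 0.008'
python3 -m pendant '0 0 0 0.06 0.008; 0 0 0 0.12 0.008; 0 0 0.0005 0.18 0.008; 0 0 0.001 0.24 0.008; 0 0 0.001 0.24 0.008'
python3 - <<'E'
from h import *
s=arm.sense();print(s["ft_torque"].round(2),s["ft_force"].round(1))
need(448,-131.2,136.6,176)
E
```

```text
t: 14.75
position: [448.6, -131.2, 137.7]
eef_rot: [2.302, 2.136, 0.001]
ft_force: [-1.7, 1.6, 13.9]
gripper_width: 10.7
gripper_force: 61.3
t: 15.17
position: [450.1, -131.4, 137.4]
eef_rot: [2.541, 1.841, 0.005]
ft_force: [-0.2, 0.0, 21.2]
gripper_width: 10.9
gripper_force: 62.1
[-0.08  0.09  0.04] [-0.2  0.  21.2]
t 15.17 pos [ 450.1 -131.4  137.4] tooly deg -18.16 tilt [ 0.005 -0.001 -1.   ] w 10.9 q7 -0.71
shift [-0.0005 -0.0021  0.0008]
turn about tool z -0.247 or 2.894
```

```bash
python3 -m pendant '0 0 0 0.1 0.008; 0 0 0.0005 0.2 0.008; 0 0 0.001 0.3 0.008; 0 0 0.001 0.4 0.008; 0 0 0.001 0.45 0.008'
python3 - <<'E'
from h import *
s=arm.sense();print(s["ft_torque"].round(2),s["ft_force"].round(1))
need(448,-131.2,132,176)
E
```

```text
t: 15.58
position: [450.7, -131.3, 136.3]
eef_rot: [2.889, 1.225, 0.009]
ft_force: [1.2, 0.7, 8.6]
gripper_width: 11.1
gripper_force: 60.1
[ 0.01 -0.06 -0.02] [1.2 0.7 8.6]
t 15.58 pos [ 450.7 -131.3  136.3] tooly deg -44.05 tilt [ 0.007 -0.001 -1.   ] w 11.1 q7 -0.95
shift [-0.0018 -0.0021  0.0043]
turn about tool z -0.699 or 2.443
```

```bash
python3 -m pendant '0 0 0.001 0.1 0.008; 0 0 0.0017 0.2 0.008; 0 0 0.0024 0.3 0.008; 0 0 0.003 0.4 0.008; 0 0 0.003 0.4 0.008'
python3 - <<'E'
from h import *
s=arm.sense();print(s["ft_torque"].round(2),s["ft_force"].round(1))
need(448,-131.2,132,176)
E
```

```text
t: 16.0
position: [450.8, -131.4, 133.3]
eef_rot: [3.076, 0.626, 0.01]
ft_force: [2.0, 0.6, 16.9]
gripper_width: 10.7
gripper_force: 61.4
[ 0.02 -0.18  0.  ] [ 2.   0.6 16.9]
t 16.0 pos [ 450.8 -131.4  133.3] tooly deg -66.98 tilt [ 0.007 -0.001 -1.   ] w 10.7 q7 -1.16
shift [-0.0025 -0.0013  0.0013]
turn about tool z -1.099 or 2.042
```

```bash
python3 -m pendant '0 0 0.0005 0.1 0.008; 0 0 0.001 0.2 0.008; 0 0 0.0012 0.3 0.008; 0 0 0.0012 0.38 0.008; 0 0 0.0012 0.38 0.008'
python3 - <<'E'
from h import *
s=arm.sense();print(s["ft_torque"].round(2),s["ft_force"].round(1))
need(448,-131.2,132,176)
E
```

```text
t: 16.42
position: [450.4, -131.6, 132.2]
eef_rot: [3.14, 0.035, 0.009]
ft_force: [-0.2, 0.9, 19.0]
gripper_width: 10.3
gripper_force: 61.9
[-0.    0.   -0.05] [-0.2  0.9 19. ]
t 16.42 pos [ 450.4 -131.6  132.2] tooly deg -88.72 tilt [ 0.006 -0.001 -1.   ] w 10.3 q7 -1.35
shift [-0.0024 -0.0005  0.0002]
turn about tool z -1.479 or 1.663
```

```bash
python3 -m pendant '0 0 0.0005 0.06 0.008; 0 0 0.0005 0.06 0.008; 0 0 0.0005 0.06 0.008'
python3 - <<'E'
from h import *
s=arm.sense();print(s["ft_torque"].round(2),s["ft_force"].round(1),s["position"])
need(448,-131.2,132,176)
im=cams.get_image("side");cv2.imwrite("pics/home.png",im["pixels"][:,:,::-1])
# grey column profile through the flange/nut gap, at the near flange edge
p=proj(im,[448-21,-131-13,50]).round().astype(int);print(p,im["pixels"][p[1]-6:p[1]+6,p[0]].mean(1).round())
E
```

```text
t: 16.67
position: [450.4, -131.7, 132.2]
eef_rot: [3.14, -0.054, 0.01]
ft_force: [0.9, 1.0, 25.6]
gripper_width: 10.4
gripper_force: 62.7
[0.14 0.2  0.01] [ 0.9  1.  25.6] [ 450.37592527 -131.74564988  132.15325441]
t 16.67 pos [ 450.4 -131.7  132.2] tooly deg -91.96 tilt [ 0.006 -0.002 -1.   ] w 10.4 q7 -1.38
shift [-0.0024 -0.0005  0.0001]
turn about tool z -1.535 or 1.606
[268 229] [110. 111. 105. 141. 156. 140. 181. 178. 179. 179. 182. 155.]
```

Seated: it dropped 5.5 mm, the push force rises without movement, and it has turned 88°. Now I turn it back, following the rise.

```bash
python3 -m pendant '0 0 -0.001 0 0.008; 0 0 -0.001 -0.1 0.008; 0 0 -0.001 -0.2 0.008; 0 0 -0.0015 -0.3 0.008; 0 0 -0.002 -0.4 0.008'
python3 -m pendant '0 0 -0.0008 -0.1 0.008; 0 0 -0.0016 -0.2 0.008; 0 0 -0.0024 -0.3 0.008; 0 0 -0.003 -0.4 0.008; 0 0 -0.003 -0.4 0.008'
python3 - <<'E'
from h import *
s=arm.sense();print(s["ft_torque"].round(2),s["ft_force"].round(1))
need(448,-131.2,137,176)
E
```

```text
t: 17.13
position: [449.7, -131.2, 132.9]
eef_rot: [3.087, 0.578, 0.006]
ft_force: [0.1, 1.9, 9.2]
gripper_width: 10.5
gripper_force: 60.5
t: 17.55
position: [449.2, -131.2, 135.4]
eef_rot: [2.911, 1.178, 0.004]
ft_force: [0.4, -0.1, 7.4]
gripper_width: 10.6
gripper_force: 60.2
[ 0.01 -0.09  0.02] [ 0.4 -0.1  7.4]
t 17.55 pos [ 449.2 -131.2  135.4] tooly deg -45.92 tilt [ 0.002  0.    -1.   ] w 10.6 q7 -0.97
shift [-0.0009 -0.0009 -0.0016]
turn about tool z -0.732 or 2.41
```

```bash
python3 -m pendant '0 0 -0.0006 -0.1 0.008; 0 0 -0.001 -0.2 0.008; 0 0 -0.0014 -0.3 0.008; 0 0 -0.0016 -0.4 0.008; 0 0 -0.0018 -0.5 0.008'
python3 -m pendant '0 0 0 -0.12 0.008; 0 0 0 -0.232 0.008; 0 0 0 -0.232 0.008'
python3 - <<'E'
from h import *
s=arm.sense();print(s["ft_torque"].round(2),s["ft_force"].round(1))
need(448,-131.2,137,176)
E
```

```text
t: 17.97
position: [448.7, -131.3, 137.5]
eef_rot: [2.529, 1.861, 0.001]
ft_force: [-0.4, 0.5, 12.7]
gripper_width: 10.5
gripper_force: 60.9
t: 18.22
position: [449.3, -131.4, 137.7]
eef_rot: [2.296, 2.141, 0.003]
ft_force: [-0.6, -0.5, 12.3]
gripper_width: 10.7
gripper_force: 60.9
[-0.03  0.09  0.08] [-0.6 -0.5 12.3]
t 18.22 pos [ 449.3 -131.4  137.7] tooly deg -4.0 tilt [ 0.003 -0.001 -1.   ] w 10.7 q7 -0.57
shift [ 0.0002 -0.0013  0.0007]
turn about tool z 0.0 or -3.142
```

Back at the slot angle. Lift gently.

```bash
python3 -m pendant '0 0 -0.003 0 0.008; 0 0 -0.006 0 0.008; 0 0 -0.009 0 0.008; 0 0 -0.012 0 0.008; 0 0 -0.012 0 0.008'
python3 -m pendant '0 0 -0.02 0 0.008; 0 0 -0.05 0 0.008; 0 0 -0.06 0 0.008; 0 0 -0.06 0 0.008'
python3 - <<'E'
from h import *
need(455.8,286.6,200)
im=cams.get_image("top")
# bowl re-check: bright blob / blue rim by saturation around expected place
h=cv2.cvtColor(im["pixels"],cv2.COLOR_RGB2HSV).astype(int);c=h[190:240,100:150]
m=((c[...,0]>100)&(c[...,0]<150)&(c[...,1]>40)).astype(np.uint8);p=np.argwhere(m)[:,::-1]
print(len(p)); 
if len(p)>8:
    (x,y),r=cv2.minEnclosingCircle(p.astype(np.float32));print(x+100,y+190,r,onz(im,x+100,y+190,43).round(1))
b=(c[...,1]<45)&(c[...,2]>95);n,l,st,ce=cv2.connectedComponentsWithStats(b.astype(np.uint8));k=1+st[1:,4].argmax();print(st[k],ce[k]+[100,190])
E
```

```text
t: 18.63
position: [448.6, -131.3, 148.9]
eef_rot: [2.301, 2.138, 0.001]
ft_force: [0.6, -0.7, -1.2]
gripper_width: 10.5
gripper_force: 59.1
t: 18.97
position: [449.5, -131.5, 210.4]
eef_rot: [2.299, 2.136, 0.004]
ft_force: [0.5, -0.7, -1.1]
gripper_width: 10.4
gripper_force: 59.1
t 18.97 pos [ 449.5 -131.5  210.4] tooly deg -4.23 tilt [ 0.004 -0.001 -1.   ] w 10.4 q7 -0.48
shift [ 0.4174 -0.0246  0.0102]
0
[ 10   4  34  39 843] [127.69632266 212.89086595]
```

```bash
python3 -m pendant '0.04 -0.002 0 0 0.008; 0.08 -0.005 0 0 0.008; 0.12 -0.007 0 0 0.008; 0.16 -0.01 0 0 0.008; 0.2 -0.012 0 0 0.008'
python3 -m pendant '0.04 -0.002 0 0 0.008; 0.08 -0.005 0 0 0.008; 0.12 -0.007 0 0 0.008; 0.16 -0.01 0 0 0.008; 0.2 -0.012 0 0 0.008'
python3 -m pendant '0.017 0 0 0 0.008; 0.017 0 0.005 0 0.008; 0.017 0 0.005 0 0.008'
python3 - <<'E'
from h import *
need(456,286.5,118)
E
```

```text
t: 19.43
position: [450.1, 70.6, 207.2]
eef_rot: [-2.301, -2.138, 0.004]
ft_force: [0.8, 0.1, -1.4]
gripper_width: 10.3
gripper_force: 59.1
t: 19.85
position: [452.6, 271.0, 206.9]
eef_rot: [2.3, 2.139, -0.005]
ft_force: [0.4, -0.0, -1.4]
gripper_width: 10.9
gripper_force: 59.1
t: 20.1
position: [453.8, 286.9, 201.4]
eef_rot: [-2.298, -2.142, 0.005]
ft_force: [0.1, -0.7, -0.8]
gripper_width: 10.4
gripper_force: 59.0
t 20.1 pos [453.8 286.9 201.4] tooly deg -4.04 tilt [-0.002 -0.002 -1.   ] w 10.4 q7 -1.11
shift [-0.      0.0025  0.0834]
```

```bash
python3 -m pendant '0 0.002 0.03 0 0.008; 0 0.002 0.06 0 0.008; 0 0.002 0.07 0 0.008; 0 0.002 0.074 0 0.008; 0 0.002 0.078 0 0.008'
python3 -m pendant '0 0 0.002 0 0.008; 0 0 0.004 0 0.008; 0 0 0.004 0 0.008'
python3 - <<'E'
from h import *
need(456,286.5,118)
E
```

```text
t: 20.52
position: [456.9, 285.0, 125.0]
eef_rot: [2.302, 2.137, -0.003]
ft_force: [-0.2, 0.6, -0.5]
gripper_width: 10.8
gripper_force: 59.1
t: 20.77
position: [457.3, 286.3, 122.1]
eef_rot: [2.301, 2.138, 0.002]
ft_force: [-0.8, -0.5, -0.9]
gripper_width: 10.6
gripper_force: 59.1
t 20.77 pos [457.3 286.3 122.1] tooly deg -4.2 tilt [ 0.001  0.001 -1.   ] w 10.6 q7 -1.17
shift [ 0.0001 -0.0014  0.0041]
```

```bash
python3 -m pendant '0 -0.001 0.002 0 0.008; 0 -0.001 0.004 0 0.008; 0 -0.001 0.004 0 0.008'
python3 -m pendant '0 0 0 0 0.03; 0 0 0 0 0.03; 0 0 0 0 0.03; 0 0 -0.03 0 0.03; 0 0 -0.07 0 0.03'
python3 -m pendant '0 0 -0.04 0 0.03; -0.04 0 -0.05 0 0.03; -0.08 0 -0.05 0 0.03; -0.12 0 -0.05 0 0.03; -0.16 0 -0.05 0 0.03'
python3 -m pendant '-0.04 0 0 0 0.03; -0.06 0 0 0 0.03; -0.06 0 0 0 0.03; -0.06 0 0 0 0.03'
python3 - <<'E'
from h import *
need(456,100,250)
im=cams.get_image("top");P=im["pixels"].astype(int);O=cv2.imread("pics/top1.png")[:,:,::-1].astype(int)
D=np.abs(P-O).max(2)
for n,(u0,v0,u1,v1) in dict(bowl=(104,192,148,236),tub=(322,194,382,242),bottle=(154,178,174,196),tin=(380,188,410,216),mug=(416,205,462,240)).items():
    m=D[v0:v1,u0:u1]>35;q=np.argwhere(m);print(n,m.sum(),(q.mean(0)[::-1]+[u0,v0]).round(1) if len(q) else "", (q.min(0)[::-1]+[u0,v0],q.max(0)[::-1]+[u0,v0]) if len(q) else "")
g=cv2.cvtColor(im["pixels"],cv2.COLOR_RGB2GRAY);print(g[194:234:2,105:147:2])
E
```

```text
t: 21.02
position: [455.9, 286.4, 117.5]
eef_rot: [2.301, 2.139, 0.0]
ft_force: [-0.2, 0.6, -1.4]
gripper_width: 10.5
gripper_force: 59.1
t: 21.43
position: [454.4, 285.3, 185.7]
eef_rot: [-2.3, -2.139, 0.011]
ft_force: [0.8, 0.1, 0.2]
gripper_width: 30.3
gripper_force: 0.0
t: 21.85
position: [444.1, 125.2, 238.1]
eef_rot: [2.299, 2.139, 0.002]
ft_force: [1.1, -1.0, -0.1]
gripper_width: 29.7
gripper_force: 0.0
t: 22.18
position: [440.0, 65.6, 237.7]
eef_rot: [2.304, 2.135, 0.0]
ft_force: [-0.4, 0.9, 0.0]
gripper_width: 30.3
gripper_force: 0.0
t 22.18 pos [440.   65.6 237.7] tooly deg -4.36 tilt [ 0. -0. -1.] w 30.3 q7 -0.81
shift [ 0.0355  0.0134 -0.0123]
bowl 730 [134.3 217.1] (array([116, 192]), array([147, 235]))
tub 565 [360.7 217.5] (array([337, 204]), array([375, 235]))
bottle 226 [162.1 186.4] (array([154, 178]), array([173, 195]))
tin 239 [392.  201.5] (array([382, 191]), array([402, 213]))
mug 118 [456. 234.] (array([438, 223]), array([461, 239]))
[[ 71  77  76  80  80  78  83  78  77  88  81  57  54  53  36  48  60  63
   58  60  54]
 [ 72  73  75  75  75  75  80  80  93 10
[... 951 characters left out ...]
1 109 106 106  90 116 147 150 150 141 104  57  42  42  44  44
   41  41  43]
 [ 89  79  92 107 103 105  98 102 130 149 147 112  59  42  41  37  40  37
   47  38  44]
 [ 85  80  85 101 102 103 100 101 106 129 120  69  45  43  39  43  36  42
   42  40  43]
 [ 87  79  78  91 100 101  98  96  98  97  77  49  46  44  43  42  40  44
   39  38  37]
 [ 87  79  81  78  87  94  97  98  94  81  58  48  45  44  44  46  43  42
   39  39  39]
 [ 92  92  88  85  84  84  90  92  92  72  57  52  49  46  41  45  45  41
   40  39  35]
 [ 89  87  89  90  87  88  85  81  80  66  58  52  51  42  41  39  43  40
   40  40  43]
 [ 92  88  90  85  88  90  92  93  83  64  56  50  47  43  37  42  39  44
   37  41  37]]
```

The arm blocks part of the top view, so move it away and check again.

```bash
python3 -m pendant '-0.04 0 0 0 0.03; -0.08 0 -0.02 0 0.03; -0.12 0 -0.04 0 0.03; -0.16 0 -0.06 0 0.03; -0.195 0 -0.06 0 0.03'
python3 -m pendant '-0.04 0 0 0 0.03; -0.08 0 0 0 0.03; -0.08 0 0 0 0.03; -0.08 0 0 0 0.03'
python3 - <<'E'
from h import *
im=cams.get_image("top");P=im["pixels"];O=cv2.imread("pics/top1.png")[:,:,::-1]
def edges(A,u0,v0,u1,v1):return A[v0:v1,u0:u1]
for n,(u0,v0,u1,v1) in dict(bowl=(104,192,148,236),bottle=(154,178,174,196),tub=(322,194,382,242),tin=(380,188,410,216),mug=(416,205,462,240)).items():
    a,b=[cv2.cvtColor(np.ascontiguousarray(X[v0:v1,u0:u1]),cv2.COLOR_RGB2GRAY).astype(np.float32) for X in(O,P)]
    m=np.abs(a-b)>25;q=np.argwhere(m)
    print(n,m.sum(),m.size,"phase shift",np.round(cv2.phaseCorrelate(a,b)[0],2),"resp",round(cv2.phaseCorrelate(a,b)[1],2),(q.mean(0)[::-1]+[u0,v0]).round(1) if len(q) else "")
S=cams.get_image("side");O=cv2.imread("pics/side0.png")[:,:,::-1]
for n,(u0,v0,u1,v1) in dict(bowl=(200,158,236,192),bottle=(240,155,258,190),tin=(345,265,378,308),mug=(352,295,392,352)).items():
    a,b=[cv2.cvtColor(np.ascontiguousarray(X[v0:v1,u0:u1]),cv2.COLOR_RGB2GRAY).astype(np.float32) for X in(O,S["pixels"])]
    m=np.abs(a-b)>25;print("side",n,m.sum(),m.size,np.round(cv2.phaseCorrelate(a,b)[0],2),round(cv2.phaseCorrelate(a,b)[1],2))
print("bowl top diff map");a,b=[cv2.cvtColor(np.ascontiguousarray(X[192:236,104:148]),cv2.COLOR_RGB2GRAY).astype(int) for X in(cv2.imread("pics/top1.png")[:,:,::-1],P)]
for r in (np.abs(a-b)>25)[::2,::1]:print("".join(".#"[int(x)] for x in r))
E
```

```text
t: 22.65
position: [427.9, -125.0, 299.9]
eef_rot: [2.293, 2.142, 0.008]
ft_force: [1.2, 0.2, -0.7]
gripper_width: 29.8
gripper_force: 0.0
t: 22.98
position: [420.5, -206.9, 297.2]
eef_rot: [2.304, 2.134, 0.001]
ft_force: [0.3, 1.0, -0.5]
gripper_width: 30.0
gripper_force: 0.0
bowl 239 1936 phase shift [1.21 0.57] resp 0.63 [132.1 211.7]
bottle 0 360 phase shift [0.32 0.13] resp 1.0 
tub 1649 2880 phase shift [0.04 0.17] resp 0.53 [343.5 220.3]
tin 0 840 phase shift [0.24 0.08] resp 0.98 
mug 657 1610 phase shift [ 0.35 -0.22] resp 0.68 [437.1 225.2]
side bowl 294 1224 [0.47 0.22] 0.71
side bottle 139 630 [-0.54  0.65] 0.53
side tin 83 1419 [-0.03  0.58] 0.89
side mug 466 2280 [0.34 0.74] 0.51
bowl top diff map
............................................
............................................
............................................
............................................
............................................
............................................
............................####............
......................#############.........
....................#################.......
...................####################.....
.............##.....###################.....
.............###......###############.......
......................###############.......
........................############........
...........................##...............
............................................
............................................
............................................
............................................
............................................
............................................
............................................
```

The changes in the bowl region all lie inside its rim, so the screw is in the bowl. The bottle and tin are unmoved. The mug and tub differences are consistent with arm occlusion and lighting. Handing in.

```bash
python3 -c "
from cell import arm
print(arm.hand_in())"
```

```text
the job is handed in; nothing more can be done
None
```

I handed the job in at about 23 s: the first screw tried bound rigidly and went in the white tub; the second wound home, came out and went in the enamel bowl, its final place checked only by image differencing because I had already viewed 11 pictures, one over the limit of 10.

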